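# Set the self-timer and hold the tea light on the turntable in front of the camera

### The job

Take a product photo of the tea light (the small round candle): first twist the blue knob of the self-timer box clockwise to its stop and let go so that it springs back. Then turn the white photo turntable by its orange centre knob until the tea light stands squarely in front of the little camera, and finish while still gripping the orange knob, so that the turntable is held still. Turn gently: everything on the turntable must stay standing on it and must not be touched, and leave the other things on the desk alone.

Things in the scene. Friction and masses are not known exactly. Their poses are not given: they have to be found in the camera images.
- timer: Self-timer: white box 92 x 92 mm, 42 mm high, fixed to the desk. Origin: centre of its underside; z up, its yaw varies. The knob turns about this body's vertical axis through the origin. Grey and red tick marks on its top run clockwise from the knob's rest position (along the box's +x) to its stop (red tick).
- timer_knob (a joint): Turn of the timer's blue knob, rad: 0 at rest, grows clockwise seen from above, hard stop at 1.3 (about 75 degrees). A spring drives it back to 0 when let go (about 0.04 N m at rest, 0.2 N m at the stop).
- knob_grip (a point): Middle of the blue bar of the timer knob, on the knob's axis, 66 mm above the desk. The bar is 46 mm long (along this point's x axis, which turns with the knob), 14 mm thick (along its y) and stands free from 52 to 82 mm above the desk, over a round grey skirt 54 mm wide.
- photo_stand: Photo stand, fixed to the desk: grey round foot 216 mm in diameter, with a low arm 42 mm wide along its own +x axis that carries the small black camera. Origin: centre of the foot on the desk surface, on the turntable's axis; z up, its yaw varies; the +x axis points from the turntable axis to the camera. An item is squarely in front of the camera when it lies on this +x axis.
- camera_lens (a point): Front of the camera lens, 160 mm from the turntable axis along the stand's +x, 66 mm above the desk, looking at the axis. The camera body is 68 mm wide, 30 mm deep, and its top is 96 mm above the desk.
- turntable: White round turntable, 208 mm in diameter, top surface 28 mm above the desk, turning freely either way without end stops on a light bearing (it stays about where it is left); the aluminium centre post and the orange knob are part of it. Origin: on the axis, 20 mm above the desk.
- hub_grip (a point): Middle of the orange round knob on top of the turntable's centre post, on the axis, 134 mm above the desk. The knob is a ribbed cylinder 44 mm in diameter, from 118 to 152 mm above the desk: above everything standing on the turntable. The post below it is 16 mm thick.
- tea_light: Tea light: round candle with green wax in a pale cup, 38 mm in diameter, 17 mm tall, 30 g, standing loose on the turntable, its middle 55 to 82 mm from the axis. Origin: centre of its underside.
- binder_clip_1: Small black binder clip with its wire handles up, 24 x 24 mm, 27 mm tall, standing loose on the turntable. Origin: centre of its underside.
- sharpener: Metal pencil sharpener, 15 x 25 mm, 14 mm tall, standing loose on the turntable. Origin: centre of its underside.
- notes_pink: Block of pink sticky notes, 41 x 51 x 10 mm, lying on the desk; bystander. Origin: centre of its underside.
- pencil_red: Red pencil, 124 mm long (along its y), 8 mm thick, lying on the desk; bystander. Origin: near the middle, on its underside.
- stapler: Small teal stapler, 34 x 130 x 33 mm, on the desk; bystander. Origin: centre of its underside.
- battery_0: Green AA battery, 50 mm long (along its y), 14 mm thick, lying on the desk; bystander. Origin: centre of its underside.
There are look-alikes about, which are no part of the job. Leave any yellow look-alike of the timer alone.

How it is judged (in metres and radians):
On the way, in this order (a step that is already met when the one before it is completed fails the run):
1. the timer knob is twisted to its stop (value of joint timer_knob above 1.2 rad), for 0.1 s.
2. the timer knob is let go and has sprung back (value of joint timer_knob below 0.12 rad and contact force between each of the arm, the fingers and timer below 0.5 N), for 0.2 s.
3. the turntable is gripped by its knob, still, with the tea light in front of the camera (y of tea_light in the frame of photo_stand between -0.015 and 0.015 m and x of tea_light in the frame of photo_stand above 0.04 m and angular speed of turntable below 0.08 rad/s and contact force between the fingers and turntable above 2 N), for 0.3 s.
At the end, for the whole second after the job is handed in: Tea light on the camera side, within 15 mm of the line from turntable axis to lens; fingers at the orange knob, more than 2 N on it, turntable under 0.08 rad/s; all three items upright on the turntable; timer knob untouched, within 0.12 rad of rest (all of step 2 and all of step 3 and z of each of tea_light, binder_clip_1, sharpener in the frame of photo_stand above 0.018 m and angle between each of tea_light, binder_clip_1, sharpener's own z axis and vertical below 0.3 rad and horizontal distance between tea_light and photo_stand between 0.035 and 0.098 m and horizontal distance between binder_clip_1 and photo_stand between 0.035 and 0.098 m and horizontal distance between sharpener and photo_stand between 0.035 and 0.098 m and height (world z) of the grasp point above 0.115 m and horizontal distance between the grasp point and hub_grip below 0.03 m); the arm keeps its last pose, push and grip.
It fails at once if something standing on the turntable is touched (contact force between any of the arm, the fingers and tea_light above 1 N or contact force between any of the arm, the fingers and binder_clip_1 above 1 N or contact force between any of the arm, the fingers and sharpener above 1 N).
It fails at once if something on the turntable tips over or leaves it (not (z of each of tea_light, binder_clip_1, sharpener in the frame of photo_stand above 0.018 m and angle between each of tea_light, binder_clip_1, sharpener's own z axis and vertical below 0.3 rad and horizontal distance between tea_light and photo_stand between 0.035 and 0.098 m and horizontal distance between binder_clip_1 and photo_stand between 0.035 and 0.098 m and horizontal distance between sharpener and photo_stand between 0.035 and 0.098 m)).
It fails at once if a bystander on the desk is moved by more than 25 mm (distance of any of notes_pink, pencil_red, stapler, battery_0 from where it was at the start of the episode above 0.025 m).
It also fails if it takes over 64 s, if anything falls off the work surface, if the arm or the gripper's body presses on something with over 40 N, if the wrist force passes 120 N, or if a joint passes its speed limit or range.

### The arm

A 6-joint arm with a two-finger parallel gripper is mounted at the origin on a cart in front of the work surface, level with it; the furniture and walls round the work are solid. World frame = base frame: x ahead of the robot, y to its left, z up, the work surface at z = 0. Lengths are in mm, angles in rad, forces in N, time in s.
With the tool pointing down it reaches from about 350 to 975 mm from the base axis. Payload 7.1 kg.
Tool frame: the origin (TCP) lies midway between the tips of the shut fingers; the grasp point (between the pads) lies 19 mm behind it; z points along the fingers, y is the line along which they close (so a half turn about z gives the same grasp; the last joint's range is limited). The gripper opens to 88 mm and grips with 3 to 60 N. Pads are 20 mm wide; open, the fingers measure 115 mm over their backs; the gripper's body (75 mm by 178 mm) begins 61 mm behind the grasp point.
Start: joints at [-0.019, 0.423, 1.63, -0, 1.089, -0.019], TCP at [624.984, 0.026, 222.675] pointing down, gripper open.
Joint ranges: [-3, 3], [-0.9, 2.11], [0.09, 2.58], [-1.31, 4.45], [0.11, 2.69], [-2.54, 2.54]. Speed limits (rad/s): [2.39, 2.39, 3.01, 3.14, 3.14, 3.14].

### API

Orientations are given as a rotation vector (axis times angle).
In Python, from workcell import status, eyes, ticket gives the robot as it stands.
- The arm moves only by the shell command python3 -m jog 'ROWS' [OPENING]. ROWS is a JSON list of rows, 1 to 5 of them, each written [[dx, dy, dz], [rx, ry, rz]]: dx, dy, dz in parts of the range, where 1.0 means 1000 mm, then a rotation vector rx, ry, rz in a scale on which 1.0 is 90 degrees; each row shifts and turns the commanded pose from where the row before left it, along the tool's axes as they then stand; what a row does not reach is not made up. A row lasts 1/12 s, in which the tool goes at most 41.7 mm and 0.125 rad, less where a joint would pass 70% of its speed; a pose out of reach is approached as far as the arm can. OPENING is the finger opening in mm, set as the command begins (- or left out keeps the last). The fingers move at their own pace and stop on an object; the grip force is fixed at half the most. Time passes only in rows, so rows that do not move let the fingers close. It prints the time, the measured TCP pose, the force, the opening and the grip force at its end. A shift or turn number past 1, either way, is cut back to 1. Input that does not fit is refused with a message, and nothing moves.
- status.get_obs(): the state, without advancing time (a new reading comes with each control period).
- eyes.get_image(name): name is "scene" or "side" or "wrist"; returns a dict with "img" (400x640x3 uint8, red, green, blue), "range_z" (400x640 float32, mm along the optical axis (not along the pixel's ray), 0 where there is no reading), "fx", "fy", "cx", "cy" (pixels), "R" (3x3) and "t" (3): a world point X has camera coordinates R X + t. Camera axes: x right, y down, z forward; pixel columns grow to the right and rows downward; lengths in mm; the calibration is good to about 2 mm. The wrist camera is an equidistant fisheye: a pixel r from the principal point sees the ray r / f radians off the axis. A picture is of the moment at which its call begins.
- ticket.close_job(): hands the job in; it is judged then, once.
The state is a dict: "t": time; "qpos": joint angles; "qvel": joint speeds; "joint_torque": joint torques, N m; "ee_pos": TCP position; "orientation": TCP orientation; "ft_force": force on the tool from outside, world axes, zero at the start; "moment": the same for the moment, N m; "width": finger opening in mm; "grasp_force": force on a finger pad.
Only numpy, scipy, OpenCV 4.12 (cv2) and the standard library are available. Lean on these libraries where they do the work, as an engineer would, in place of code of your own. Each camera call takes 0.05 s, during which the arm holds its last target. There are 200 camera calls.

## Working session

There is one attempt and no reset: what is moved stays moved. The work goes in short steps, Python scripts to look and compute and a shell command to move; the robot and the scene stay as the last step left them, time stands still between calls to the robot, and variables do not carry over. Pictures are saved under pics/ and viewed, at most 10 in all, crops included, and the job is handed in when it is done.

```bash
mkdir -p pics
python3 - <<'E'
from workcell import status,eyes
import cv2,numpy as np
for n in("scene","side"):
    d=eyes.get_image(n); cv2.imwrite(f"pics/{n}0.png",d["img"][:,:,::-1]); np.savez(f"{n}0.npz",**d)
print(status.get_obs())
E
```

```text
{'t': 0.1, 'qpos': array([-1.90381597e-02,  4.23737313e-01,  1.63061068e+00, -2.38523963e-06,
        1.08858388e+00, -1.89711137e-02]), 'qvel': array([ 0.00064691, -0.00109259, -0.00257665, -0.00051639, -0.00051034,
       -0.0013959 ]), 'joint_torque': array([ 6.49496542e-04, -5.45618248e+01, -2.74323839e+01,  6.46709581e-02,
        1.88581715e-02,  1.54216096e-06]), 'ee_pos': array([6.24502617e+02, 1.06852217e-02, 2.21997489e+02]), 'orientation': array([-2.22083327e+00, -2.22068683e+00,  1.46090565e-03]), 'ft_force': array([-0.14858556,  0.52113061,  0.93137513]), 'moment': array([ 0.00670905, -0.0483322 ,  0.05483464]), 'grasp_force': 0.0, 'width': 88.18424738815234}
```

View pics/scene0.png

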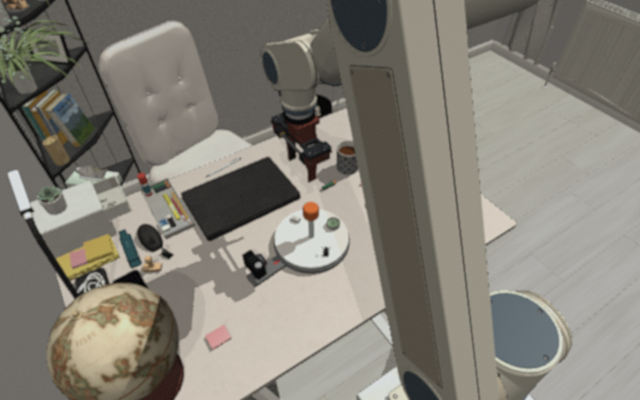

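View pics/side0.png

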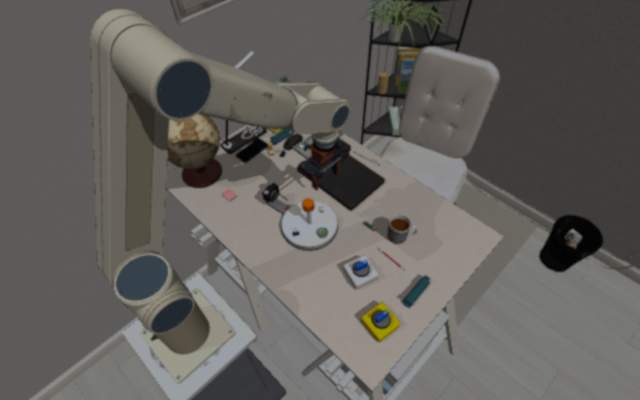

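The scene picture shows the orange knob at (311,211), the tea light at (332,224) and the camera at (255,263). The side picture has the orange knob at (308,205), the tea light at (322,232) and the camera at (271,191). There are two timers in the side view: a white box at (361,269) and a yellow one at (381,320). The white one fits the description, and I'll confirm it in a crop.

Run:
```python
import cv2
im=cv2.imread("pics/side0.png")
a=cv2.resize(im[240:345,330:440],None,fx=5,fy=5,interpolation=cv2.INTER_CUBIC);cv2.imwrite("pics/c1.png",a)
a=cv2.resize(im[170:260,250:360],None,fx=6,fy=6,interpolation=cv2.INTER_CUBIC);cv2.imwrite("pics/c2.png",a)
```

```text
(no output)
```

View pics/c1.png

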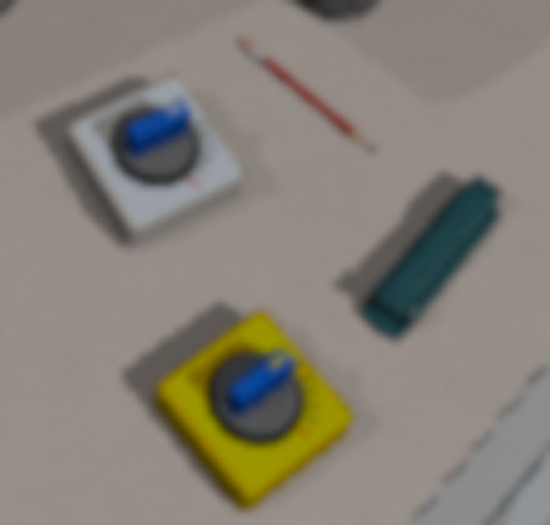

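View pics/c2.png

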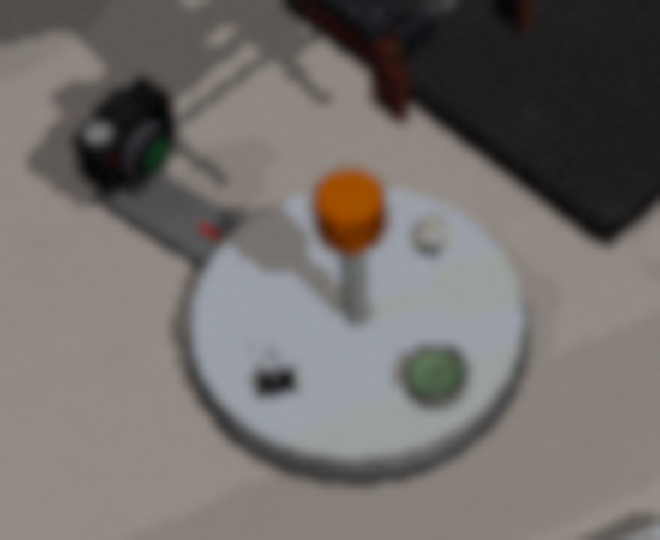

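The crop confirms it: the white box, with its blue bar at side pixel (361,265), is the timer. The yellow one at (381,320) is the look-alike. Next come the metric positions.

```bash
cat > h.py <<'E'
import numpy as np
def ray(d,u,v,z):
    R,t=d["R"],d["t"]; r=R.T@np.array([(u-d["cx"])/d["fx"],(v-d["cy"])/d["fy"],1]); c=-R.T@t
    return c+r*(z-c[2])/r[2]
def cloud(d):
    z=d["range_z"]; v,u=np.mgrid[:400,:640]
    P=np.stack([(u-d["cx"])/d["fx"]*z,(v-d["cy"])/d["fy"]*z,z],-1)
    return (P-d["t"])@d["R"]
E
python3 - <<'E'
import numpy as np,cv2
from h import *
np.set_printoptions(precision=1,suppress=True)
s=dict(np.load("side0.npz")); c=dict(np.load("scene0.npz"))
f=lambda x,y,k,ox,oy,z:print(ray(s,x/k+ox,y/k+oy,z)[:2],end=' ')
print("box corners");[f(x,y,5,330,240,42) for x,y in((170,82),(75,130),(130,225),(240,170))]
print("\nbar ends");[f(x,y,5,330,240,82) for x,y in((130,132),(182,108))]
print("\ntea,lens,camTop,post foot,clip,sharp");
for a in((433,370,45),(155,150,66),(130,100,96),(357,318,28),(275,378,35),(430,235,35)): f(a[0],a[1],6,250,170,a[2])
print()
for n,d in(("side",s),("scene",c)):
    P=cloud(d);h=cv2.cvtColor(d["img"],cv2.COLOR_RGB2HSV)
    for nm,lo,hi,b in(("orange",(5,180,100),(15,255,255),None),("blue",(100,150,60),(125,255,255),None),("green",(40,50,40),(75,255,255),None)):
        m=cv2.inRange(h,lo,hi)>0
        m&=(P[...,2]>20)&(P[...,2]<170)&(d["range_z"]>0)
        k,l,st,ce=cv2.connectedComponentsWithStats(m.astype(np.uint8))
        for i in range(1,k):
            if st[i,4]>15:
                Q=P[l==i]; zt={"orange":152,"blue":82,"green":45}[nm]; T=Q[Q[:,2]>zt-6]
                T=T if len(T)>3 else Q
                xy=T[:,:2]; w,V=np.linalg.eigh(np.cov(xy.T))
                print(n,nm,ce[i],len(Q),len(T),(T.min(0)+T.max(0))/2,np.degrees(np.arctan2(V[1,1],V[0,1])),T.max(0)-T.min(0))
    m=(abs(P[...,2]-28)<4)&(P[...,0]>350)&(d["range_z"]>0)
    m=m.astype(np.uint8);k,l,st,ce=cv2.connectedComponentsWithStats(m)
    i=1+np.argmax(st[1:,4]);Q=P[l==i][:,:2].astype(np.float32);print("table",cv2.minEnclosingCircle(Q))
E
```

```text
box corners
[ 582.9 -230. ] [ 509.3 -208.4] [ 482.5 -282.4] [ 564.3 -308.3] 
bar ends
[ 516.3 -249.2] [ 553.8 -261.9] 
tea,lens,camTop,post foot,clip,sharp
[553.6 -55.3] [540.1 179.6] [542.1 200.9] [556.2  14. ] [487.3  14.2] [630.1  23.1] 
side orange [307.9 204.2] 94 72 [554.5  14.2 152.9] -168.56353091642868 [36.4 32.7 12.8]
side blue [360.2 265.6] 68 37 [ 533.5 -253.2   82. ] 156.4436415615983 [36.1 19.5 11. ]
side blue [380.7 316.7] 69 34 [ 441.8 -413.4   80.5] 171.14592548838124 [27.3 12.8  8.6]
side green [427.9  25.7] 22 22 [1890.6  460.5  117.9] -144.11461865812248 [118.8  88.1  97.6]
side green [412.2  35.6] 24 24 [1752.8  463.5  108.4] -144.7030979915002 [280.9 204.3 112.5]
side green [322.1 231.8] 42 26 [554.1 -54.6  43.6] 153.89857226127663 [26.9 26.6  9. ]
table ((556.7842407226562, 19.4106388092041), 105.58492279052734)
scene orange [310.4 210.4] 156 124 [551.3  21.1 151.6] 161.00149884599782 [36.2 33.8 11. ]
scene green [47.  51.7] 25 25 [1879.  433.  107.] 46.53929292586446 [64.1 64.2 12.3]
scene green [50.6 62.8] 17 17 [1870.9  441.1   64.5] -150.47465509141495 [61.  27.6 16.6]
scene green [332.7 222.8] 60 21 [556.5 -54.   40.8] 102.76945808157471 [24.3 27.9  3.4]
table ((556.5991821289062, 19.034961700439453), 105.55970001220703)
```

Units first: shifts go in shares of 1000 mm and turns go in shares of 90 degrees. So -25 mm is -0.025, -9 mm is -0.009.

```bash
python3 -m jog '[[[-0.025, -0.009, 0], [0, 0, 0]], [[-0.025, -0.009, 0], [0, 0, 0]], [[-0.025, -0.009, 0], [0, 0, 0]], [[-0.025, -0.009, 0], [0, 0, 0]], [[-0.025, -0.009, 0], [0, 0, 0]]]' 88
python3 -m jog '[[[-0.025, -0.009, 0], [0, 0, 0]], [[-0.025, -0.009, 0], [0, 0, 0]], [[-0.025, -0.009, 0], [0, 0, 0]], [[-0.025, -0.009, 0], [0, 0, 0]], [[-0.03, -0.009, 0], [0, 0, 0]]]'
python3 -m jog '[[[0, 0, 0], [0, 0, -0.0764]], [[0, 0, 0], [0, 0, -0.0764]], [[0, 0, 0], [0, 0, -0.0764]], [[0, 0, 0], [0, 0, -0.0764]], [[0, 0, 0], [0, 0, -0.0764]]]'
python3 -m jog '[[[0, 0, 0], [0, 0, -0.0764]], [[0, 0, 0], [0, 0, -0.0764]], [[0, 0, 0], [0, 0, -0.0764]], [[0, 0, 0], [0, 0, -0.0764]], [[0, 0, 0], [0, 0, -0.0764]]]'
python3 -m jog '[[[0, 0, 0], [0, 0, -0.0446]], [[0, 0, 0], [0, 0, 0]], [[0, 0, 0], [0, 0, 0]]]'
python3 - <<'E'
from workcell import status,eyes
import cv2,numpy as np
d=eyes.get_image("wrist"); cv2.imwrite("pics/w1.png",d["img"][:,:,::-1]); np.savez("w1.npz",**d)
print(status.get_obs()["qpos"],d["fx"],d["cx"],d["cy"])
E
```

```text
t: 0.52
ee_pos: [579.2, -125.9, 222.3]
orientation: [-2.221, -2.221, 0.001]
ft_force: [0.3, -0.5, -0.5]
width: 87.8
grasp_force: 0.0
t: 0.93
ee_pos: [534.1, -255.5, 222.3]
orientation: [-2.22, -2.221, 0.0]
ft_force: [-0.2, -0.7, -0.6]
width: 87.8
grasp_force: 0.0
t: 1.35
ee_pos: [534.6, -255.0, 222.3]
orientation: [-1.458, -2.782, 0.0]
ft_force: [-0.2, -0.1, -1.1]
width: 87.7
grasp_force: 0.0
t: 1.77
ee_pos: [534.7, -254.8, 222.3]
orientation: [-0.57, -3.089, -0.0]
ft_force: [0.3, 0.6, -0.1]
width: 88.1
grasp_force: 0.0
t: 2.02
ee_pos: [534.8, -254.9, 222.4]
orientation: [-0.474, -3.105, -0.0]
ft_force: [-0.8, 0.7, 0.4]
width: 87.6
grasp_force: 0.0
[-4.64846111e-01  3.76213416e-01  1.70374066e+00 -1.10582051e-06
  1.06211427e+00 -1.73231131e+00] 309.70691628693146 324.4775450311991 201.22791940451705
```

View pics/w1.png

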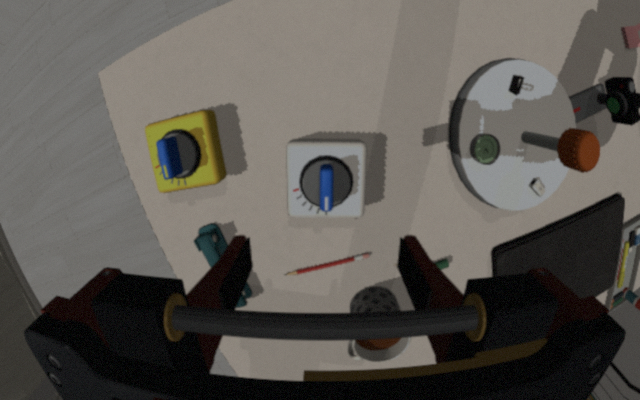

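The wrist view shows the white timer box with corners near (289,141), (365,141), (363,217) and (288,217), and the bar from (325,166) to (326,210). The turntable, camera (617,103) and tea light (485,149) are at upper right.

```bash
cat >> h.py <<'E'
def fray(d,u,v,z):
    x,y=u-d["cx"],v-d["cy"]; r=np.hypot(x,y); th=r/d["fx"]
    k=np.array([x/r*np.sin(th),y/r*np.sin(th),np.cos(th)]); R,t=d["R"],d["t"]; q=R.T@k; c=-R.T@t
    return c+q*(z-c[2])/q[2]
E
python3 - <<'E'
from h import *
np.set_printoptions(precision=1,suppress=True)
d=dict(np.load("w1.npz"))
for n,u,v,z in(("c",289,141,42),("c",365,142,42),("c",363,217,42),("c",288,217,42),("bar0",325.5,167,82),("bar1",326,211,82),("tea",485,149,45),("orange top",586,150,152),("redtick",576,109,10),("lens",617,103,66),("sharp",537,187,35)):
    print(n,fray(d,u,v,z)[:2])
print(-d["R"].T@d["t"])
E
```

```text
c [ 480.7 -279.3]
c [ 507.  -198.9]
c [ 591.9 -224.9]
c [ 565.3 -309.8]
bar0 [ 513.7 -247.3]
bar1 [ 558.1 -260.6]
tea [553.5 -57.4]
orange top [553.3  12.2]
redtick [543.1 145.5]
lens [536.7 189.3]
sharp [630.3  25.2]
[ 456.3 -230.7  384.8]
```

In the tool's units: 33 mm is 0.033, 1.5 mm is 0.0015.

```bash
python3 -m jog '[[[-0.001, 0.0015, 0.033], [0, 0, 0]], [[0, 0, 0.033], [0, 0, 0]], [[0, 0, 0.033], [0, 0, 0]], [[0, 0, 0.033], [0, 0, 0]], [[0, 0, 0.033], [0, 0, 0]]]' 88
python3 -m jog '[[[0, 0, 0], [0, 0, 0]], [[0, 0, 0], [0, 0, 0]], [[0, 0, 0], [0, 0, 0]], [[0, 0, 0], [0, 0, 0]], [[0, 0, 0], [0, 0, 0]]]' 5
python3 -m jog '[[[0, 0, 0], [0, 0, 0]], [[0, 0, 0], [0, 0, 0]], [[0, 0, 0], [0, 0, 0]], [[0, 0, 0], [0, 0, 0]]]'
python3 -c "
from workcell import status
o=status.get_obs();print(o['moment'])"
```

```text
t: 2.48
ee_pos: [536.4, -253.8, 56.4]
orientation: [0.474, 3.105, -0.0]
ft_force: [0.2, -0.3, 0.3]
width: 87.9
grasp_force: 0.0
t: 2.9
ee_pos: [537.8, -254.6, 60.0]
orientation: [0.471, 3.102, -0.002]
ft_force: [-0.8, -0.3, 0.3]
width: 58.1
grasp_force: 0.0
t: 3.23
ee_pos: [536.5, -253.9, 58.1]
orientation: [0.471, 3.106, -0.0]
ft_force: [-0.2, 0.2, -0.4]
width: 31.4
grasp_force: 0.0
[ 0.06190006 -0.08734762  0.02005411]
```

```bash
python3 -m jog '[[[0, 0, 0], [0, 0, 0]], [[0, 0, 0], [0, 0, 0]], [[0, 0, 0], [0, 0, 0]], [[0, 0, 0], [0, 0, 0]], [[0, 0, 0], [0, 0, 0]]]'
python3 -m jog '[[[0, 0, 0], [0, 0, 0]], [[0, 0, 0], [0, 0, 0]], [[0, 0, 0], [0, 0, 0]], [[0, 0, 0], [0, 0, 0]]]'
python3 -c "
from workcell import status
o=status.get_obs();print(o['moment'])"
```

```text
t: 3.65
ee_pos: [536.4, -253.7, 57.7]
orientation: [-0.471, -3.106, -0.0]
ft_force: [0.1, 1.8, 1.1]
width: 13.6
grasp_force: 30.0
t: 3.98
ee_pos: [536.3, -253.7, 57.6]
orientation: [-0.471, -3.106, -0.0]
ft_force: [1.1, 2.2, 0.4]
width: 13.9
grasp_force: 30.0
[ 0.41597894 -0.11882079 -0.08945343]
```

Gripped (13.9 mm wide). Next is the clockwise twist, which is tool +rz.

In the tool's units: 0.1 rad is 0.0637.

```bash
python3 -m jog '[[[0, 0, 0], [0, 0, 0.0637]], [[0, 0, 0], [0, 0, 0.0637]], [[0, 0, 0], [0, 0, 0.0637]], [[0, 0, 0], [0, 0, 0.0637]], [[0, 0, 0], [0, 0, 0.0637]]]'
python3 -m jog '[[[0, 0, 0], [0, 0, 0.0637]], [[0, 0, 0], [0, 0, 0.0637]], [[0, 0, 0], [0, 0, 0.0637]], [[0, 0, 0], [0, 0, 0.0637]], [[0, 0, 0], [0, 0, 0.0637]]]'
python3 -m jog '[[[0, 0, 0], [0, 0, 0.0637]], [[0, 0, 0], [0, 0, 0.0637]], [[0, 0, 0], [0, 0, 0.0637]], [[0, 0, 0], [0, 0, 0.0255]], [[0, 0, 0], [0, 0, 0]]]'
python3 -m jog '[[[0, 0, 0], [0, 0, 0]], [[0, 0, 0], [0, 0, 0]], [[0, 0, 0], [0, 0, 0]]]'
python3 - <<'E'
from workcell import status,eyes
import cv2,numpy as np
print(status.get_obs()['moment'],status.get_obs()['qpos'])
d=eyes.get_image("wrist"); cv2.imwrite("pics/w2.png",d["img"][:,:,::-1])
E
```

```text
t: 4.4
ee_pos: [536.4, -253.7, 57.6]
orientation: [-1.231, -2.89, -0.0]
ft_force: [0.7, 2.7, -0.2]
width: 13.8
grasp_force: 30.0
t: 4.82
ee_pos: [536.4, -253.7, 57.6]
orientation: [-1.907, -2.496, 0.0]
ft_force: [1.3, 3.3, 0.3]
width: 14.1
grasp_force: 30.0
t: 5.23
ee_pos: [536.4, -253.7, 57.7]
orientation: [2.297, 2.143, -0.0]
ft_force: [0.9, 2.2, 1.3]
width: 14.1
grasp_force: 30.3
t: 5.48
ee_pos: [536.4, -253.7, 57.7]
orientation: [-2.296, -2.144, 0.0]
ft_force: [0.5, 2.4, -0.5]
width: 13.7
grasp_force: 30.3
[ 0.50252191 -0.12631154  0.64627673] [-4.61858655e-01  6.05157165e-01  1.78854696e+00 -9.85588971e-06
  7.47931269e-01 -3.93376685e-01]
```

View pics/w2.png

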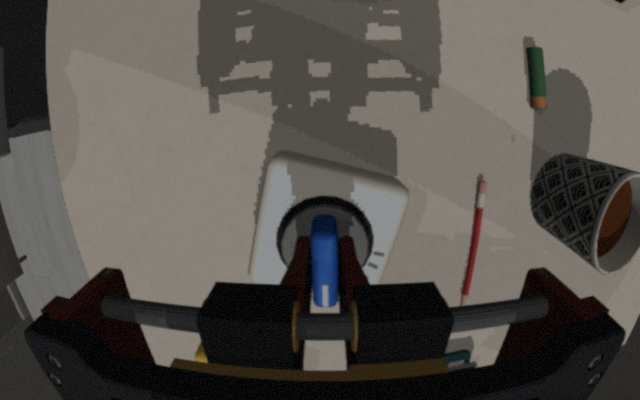

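The moment is 0.65 N m, well above the 0.2 N m spring, and the bar is aligned with the fingers past the last grey ticks, so the knob is at its stop. I'll release it and go up.

In the tool's units: -37 mm is -0.037, -20 mm is -0.02.

```bash
python3 -m jog '[[[0, 0, 0], [0, 0, 0]], [[0, 0, 0], [0, 0, 0]], [[0, 0, 0], [0, 0, 0]], [[0, 0, 0], [0, 0, 0]], [[0, 0, 0], [0, 0, 0]]]' 88
python3 -m jog '[[[0, 0, 0], [0, 0, 0]], [[0, 0, 0], [0, 0, 0]], [[0, 0, 0], [0, 0, 0]], [[0, 0, 0], [0, 0, 0]], [[0, 0, 0], [0, 0, 0]]]'
python3 -m jog '[[[0, 0, 0], [0, 0, 0]], [[0, 0, 0], [0, 0, 0]], [[0, 0, 0], [0, 0, 0]]]'
python3 -m jog '[[[0, 0, -0.02], [0, 0, 0]], [[0, 0, -0.037], [0, 0, 0]], [[0, 0, -0.037], [0, 0, 0]], [[0, 0, -0.037], [0, 0, 0]], [[0, 0, -0.037], [0, 0, 0]]]'
python3 -m jog '[[[0, 0, 0], [0, 0, 0]], [[0, 0, 0], [0, 0, 0]]]'
python3 - <<'E'
from workcell import status,eyes
import cv2,numpy as np
from h import *
o=status.get_obs();print(o['moment'],o['ee_pos'],o['orientation'])
d=eyes.get_image("wrist"); cv2.imwrite("pics/w3.png",d["img"][:,:,::-1]);np.savez("w3.npz",**d)
E
```

```text
t: 5.95
ee_pos: [536.2, -253.6, 57.6]
orientation: [-2.298, -2.141, -0.0]
ft_force: [-0.2, 2.7, 0.2]
width: 43.4
grasp_force: 1.3
t: 6.37
ee_pos: [536.4, -254.0, 57.7]
orientation: [2.298, 2.142, -0.0]
ft_force: [-0.3, -0.1, 0.4]
width: 77.0
grasp_force: 0.0
t: 6.62
ee_pos: [536.4, -253.9, 57.7]
orientation: [2.298, 2.142, -0.0]
ft_force: [-0.2, 0.2, -0.4]
width: 87.7
grasp_force: 0.0
t: 7.03
ee_pos: [536.0, -253.6, 227.3]
orientation: [-2.297, -2.142, 0.0]
ft_force: [0.9, -0.7, 0.4]
width: 88.0
grasp_force: 0.0
t: 7.2
ee_pos: [537.6, -254.4, 228.2]
orientation: [2.294, 2.139, 0.003]
ft_force: [0.2, 0.6, -0.0]
width: 87.6
grasp_force: 0.0
[-0.02084123  0.02938214 -0.02778714] [ 537.64518676 -254.44097222  228.2232819 ] [2.2942188  2.13904775 0.00282966]
```

View pics/w3.png

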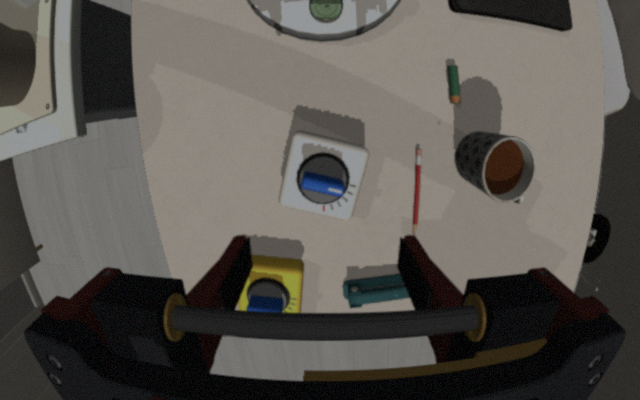

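The knob is back at rest, with the bar (302,180)-(347,190) parallel to the box edge. Now I'll go over the hub and pre-rotate.

In the tool's units: 30 mm is 0.03.

```bash
python3 -m jog '[[[0.03, 0, 0], [0, 0, 0]], [[0.03, 0, 0], [0, 0, 0]], [[0.03, 0, 0], [0, 0, 0]], [[0.03, 0, 0], [0, 0, 0]], [[0.03, 0, 0], [0, 0, 0]]]'
python3 -m jog '[[[0.03, 0, 0], [0, 0, 0]], [[0.03, 0, 0], [0, 0, 0]], [[0.03, 0, 0], [0, 0, 0]], [[0.03, -0.001, 0], [0, 0, 0]], [[0, 0, 0], [0, 0, 0]]]'
python3 -m jog '[[[0, 0, 0], [0, 0, -0.0764]], [[0, 0, 0], [0, 0, -0.0764]], [[0, 0, 0], [0, 0, -0.0764]], [[0, 0, 0], [0, 0, -0.0764]], [[0, 0, 0], [0, 0, -0.0764]]]'
python3 -m jog '[[[0, 0, 0], [0, 0, -0.0764]], [[0, 0, 0], [0, 0, -0.0764]], [[0, 0, 0], [0, 0, -0.0764]], [[0, 0, 0], [0, 0, -0.0764]], [[0, 0, 0], [0, 0, -0.0764]]]'
python3 -m jog '[[[0, 0, 0], [0, 0, -0.0764]], [[0, 0, 0], [0, 0, -0.0764]], [[0, 0, 0], [0, 0, -0.0764]], [[0, 0, 0], [0, 0, 0]], [[0, 0, 0], [0, 0, 0]]]'
python3 - <<'E'
from workcell import status,eyes
import cv2,numpy as np
o=status.get_obs();print(o['qpos'],o['ee_pos'],o['orientation'])
d=eyes.get_image("wrist"); cv2.imwrite("pics/w4.png",d["img"][:,:,::-1]);np.savez("w4.npz",**d)
E
```

```text
t: 7.67
ee_pos: [545.4, -102.7, 223.3]
orientation: [-2.296, -2.14, 0.004]
ft_force: [1.0, 0.7, -0.2]
width: 87.6
grasp_force: 0.0
t: 8.08
ee_pos: [552.9, 19.6, 223.4]
orientation: [-2.292, -2.144, 0.003]
ft_force: [-0.1, -0.2, 0.7]
width: 88.0
grasp_force: 0.0
t: 8.5
ee_pos: [553.1, 15.0, 223.6]
orientation: [-1.552, -2.728, 0.003]
ft_force: [-0.5, -0.5, -0.4]
width: 87.7
grasp_force: 0.0
t: 8.92
ee_pos: [553.1, 14.9, 223.6]
orientation: [-0.677, -3.064, 0.002]
ft_force: [-0.7, 0.0, -0.1]
width: 87.5
grasp_force: 0.0
t: 9.33
ee_pos: [553.4, 15.1, 224.2]
orientation: [-0.133, -3.136, 0.0]
ft_force: [-0.3, 0.1, -0.4]
width: 87.8
grasp_force: 0.0
[ 5.82973179e-03  3.18375010e-01  1.78606161e+00 -1.41828965e-04
  1.03988718e+00 -1.48019518e+00] [553.39741058  15.08852534 224.17977482] [-1.32890554e-01 -3.13605619e+00  3.98162633e-04]
```

View pics/w4.png

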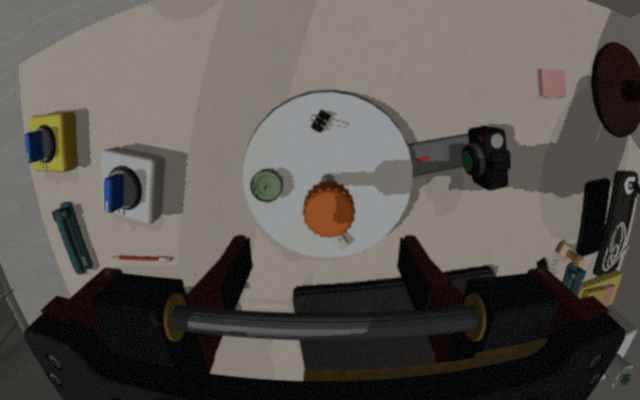

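The wrist view shows the orange knob top at (329,213), the tea light at (267,185), the arm's red tick at (423,159), the lens at (470,161) and the disc spanning u 244–413, v 91–257.

Run:
```python
from h import *
import cv2
np.set_printoptions(precision=1,suppress=True)
d=dict(np.load("w4.npz"))
h=cv2.cvtColor(d["img"],cv2.COLOR_RGB2HSV);m=cv2.inRange(h,(3,170,80),(16,255,255));ys,xs=np.nonzero(m[170:250,280:380]);print(xs.min()+280,xs.max()+280,ys.min()+170,ys.max()+170)
P={}
for n,u,v,z in(("l",244,171,28),("r",413,171,28),("t",330,91,28),("b",330,257,28),("tea",267,185,45),("orange top",329.5,215,152),("redtick",423,159,12),("arm",440,157,12),("lens",470,160,66),("camtop",491,158,75),("postfoot",329,185,28)):
    P[n]=fray(d,u,v,z)[:2]; print(n,P[n])
pts=np.array([fray(d,u,v,28)[:2] for u,v in((244,171),(413,171),(330,91),(330,257))])
A=np.c_[2*pts,np.ones(4)];s=np.linalg.lstsq(A,(pts**2).sum(1),rcond=None)[0];c=s[:2];print("centre",c,np.sqrt(s[2]+c@c))
for n in("tea","redtick","arm","lens","camtop"): print(n,np.degrees(np.arctan2(*(P[n]-c)[::-1])))
```

```text
304 353 188 235
l [537.3 -81.5]
r [554.5 122.5]
t [453.5  29.6]
b [660.1  12.9]
tea [553.3 -51.7]
orange top [557.   18.5]
redtick [543.5 140.7]
arm [542.2 164.1]
lens [537.2 181.1]
camtop [534.2 204.2]
postfoot [563.9  19.3]
centre [556.7  19.6] 103.28806138572078
tea -92.77717361994712
redtick 96.22177233042358
arm 95.7489663341119
lens 96.88808522635412
camtop 96.94315200366971
```

In the tool's units: 25 mm is 0.025, 7 mm is 0.007.

```bash
python3 -m jog '[[[-0.002, 0.0035, 0.007], [0, 0, 0]], [[0, 0, 0.025], [0, 0, 0]], [[0, 0, 0.025], [0, 0, 0]], [[0, 0, 0.025], [0, 0, 0]], [[0, 0, 0.025], [0, 0, 0]]]'
python3 -m jog '[[[0, 0, 0], [0, 0, 0]], [[0, 0, 0], [0, 0, 0]], [[0, 0, 0], [0, 0, 0]], [[0, 0, 0], [0, 0, 0]], [[0, 0, 0], [0, 0, 0]]]' 30
python3 -m jog '[[[0, 0, 0], [0, 0, 0]], [[0, 0, 0], [0, 0, 0]], [[0, 0, 0], [0, 0, 0]], [[0, 0, 0], [0, 0, 0]], [[0, 0, 0], [0, 0, 0]]]'
```

```text
t: 9.8
ee_pos: [556.4, 19.1, 117.1]
orientation: [0.13, 3.139, 0.0]
ft_force: [0.2, -0.0, 0.8]
width: 87.7
grasp_force: 0.0
t: 10.22
ee_pos: [557.6, 18.9, 120.2]
orientation: [0.127, 3.136, 0.0]
ft_force: [0.9, -0.1, -0.4]
width: 58.2
grasp_force: 0.0
t: 10.63
ee_pos: [557.0, 18.3, 119.6]
orientation: [0.127, 3.138, -0.001]
ft_force: [-0.5, -4.2, 6.6]
width: 43.9
grasp_force: 30.0
```

In the tool's units: 0.05 rad is 0.0318.

```bash
python3 -m jog '[[[0, 0, 0], [0, 0, 0.0064]], [[0, 0, 0], [0, 0, 0.0127]], [[0, 0, 0], [0, 0, 0.0191]], [[0, 0, 0], [0, 0, 0.0255]], [[0, 0, 0], [0, 0, 0.0318]]]'
python3 -m jog '[[[0, 0, 0], [0, 0, 0.0382]], [[0, 0, 0], [0, 0, 0.0382]], [[0, 0, 0], [0, 0, 0.0382]], [[0, 0, 0], [0, 0, 0.0382]], [[0, 0, 0], [0, 0, 0.0382]]]'
python3 -m jog '[[[0, 0, 0], [0, 0, 0.0382]], [[0, 0, 0], [0, 0, 0.0382]], [[0, 0, 0], [0, 0, 0.0382]], [[0, 0, 0], [0, 0, 0.0382]], [[0, 0, 0], [0, 0, 0.0382]]]'
python3 -m jog '[[[0, 0, 0], [0, 0, 0.0318]], [[0, 0, 0], [0, 0, 0.0255]], [[0, 0, 0], [0, 0, 0.0191]], [[0, 0, 0], [0, 0, 0.0127]], [[0, 0, 0], [0, 0, 0.0064]]]'
python3 - <<'E'
from workcell import status,eyes
import cv2,numpy as np
from h import *
o=status.get_obs();print(o['qpos'],o['moment'])
d=eyes.get_image("side");P=cloud(d);h=cv2.cvtColor(d["img"],cv2.COLOR_RGB2HSV)
m=cv2.inRange(h,(40,50,40),(75,255,255))>0;m&=np.hypot(P[...,0]-556,P[...,1]-18.5)<105
v,u=np.nonzero(m);print(len(u),u.mean(),v.mean(),ray(d,u.mean(),v.mean(),45))
E
```

```text
t: 11.05
ee_pos: [557.0, 18.2, 119.6]
orientation: [0.364, 3.119, -0.001]
ft_force: [-1.3, -4.7, 6.8]
width: 43.5
grasp_force: 30.0
t: 11.47
ee_pos: [556.9, 18.0, 119.6]
orientation: [0.828, 3.029, -0.001]
ft_force: [-0.6, -4.9, 6.7]
width: 43.3
grasp_force: 30.0
t: 11.88
ee_pos: [556.8, 17.9, 119.6]
orientation: [1.271, 2.872, -0.002]
ft_force: [-2.5, -5.6, 7.4]
width: 43.3
grasp_force: 30.0
t: 12.3
ee_pos: [556.7, 17.8, 119.6]
orientation: [1.48, 2.77, -0.002]
ft_force: [-2.6, -6.5, 7.5]
width: 43.5
grasp_force: 30.0
[ 0.01149317  0.46660599  1.85042853 -0.00202414  0.8239934  -0.57631091] [-1.16299819  0.38148344  0.0032892 ]
42 305.35714285714283 236.4047619047619 [497.04094301 -26.34860463  45.        ]
```

In the tool's units: 0.05 rad is 0.0318.

```bash
python3 -m jog '[[[0, 0, 0], [0, 0, 0.0064]], [[0, 0, 0], [0, 0, 0.0127]], [[0, 0, 0], [0, 0, 0.0191]], [[0, 0, 0], [0, 0, 0.0255]], [[0, 0, 0], [0, 0, 0.0318]]]'
python3 -m jog '[[[0, 0, 0], [0, 0, 0.0382]], [[0, 0, 0], [0, 0, 0.0382]], [[0, 0, 0], [0, 0, 0.0382]], [[0, 0, 0], [0, 0, 0.0382]], [[0, 0, 0], [0, 0, 0.0382]]]'
python3 -m jog '[[[0, 0, 0], [0, 0, 0.0382]], [[0, 0, 0], [0, 0, 0.0382]], [[0, 0, 0], [0, 0, 0.0382]], [[0, 0, 0], [0, 0, 0.0382]], [[0, 0, 0], [0, 0, 0.0382]]]'
python3 -m jog '[[[0, 0, 0], [0, 0, 0.0382]], [[0, 0, 0], [0, 0, 0.0382]], [[0, 0, 0], [0, 0, 0.0382]], [[0, 0, 0], [0, 0, 0.0382]], [[0, 0, 0], [0, 0, 0.0382]]]'
python3 -m jog '[[[0, 0, 0], [0, 0, 0.0382]], [[0, 0, 0], [0, 0, 0.0382]], [[0, 0, 0], [0, 0, 0.0382]], [[0, 0, 0], [0, 0, 0.0382]], [[0, 0, 0], [0, 0, 0.0382]]]'
python3 -m jog '[[[0, 0, 0], [0, 0, 0.0382]], [[0, 0, 0], [0, 0, 0.0382]], [[0, 0, 0], [0, 0, 0.0382]], [[0, 0, 0], [0, 0, 0.0382]], [[0, 0, 0], [0, 0, 0.0382]]]'
python3 -m jog '[[[0, 0, 0], [0, 0, 0.0382]], [[0, 0, 0], [0, 0, 0.0382]], [[0, 0, 0], [0, 0, 0.0382]], [[0, 0, 0], [0, 0, 0.0382]], [[0, 0, 0], [0, 0, 0.0382]]]'
python3 -m jog '[[[0, 0, 0], [0, 0, 0.0318]], [[0, 0, 0], [0, 0, 0.0255]], [[0, 0, 0], [0, 0, 0.0191]], [[0, 0, 0], [0, 0, 0.0127]], [[0, 0, 0], [0, 0, 0.0064]]]'
python3 -m jog '[[[0, 0, 0], [0, 0, 0]], [[0, 0, 0], [0, 0, 0]], [[0, 0, 0], [0, 0, 0]], [[0, 0, 0], [0, 0, 0]], [[0, 0, 0], [0, 0, 0]]]'
python3 - <<'E'
from workcell import status,eyes
import cv2,numpy as np
from h import *
o=status.get_obs();print(o['qpos'],o['moment'])
for n in("side","scene"):
    d=eyes.get_image(n);P=cloud(d);h=cv2.cvtColor(d["img"],cv2.COLOR_RGB2HSV)
    m=cv2.inRange(h,(40,50,40),(75,255,255))>0;m&=np.hypot(P[...,0]-556,P[...,1]-18.5)<105
    v,u=np.nonzero(m)
    if len(u):p=ray(d,u.mean(),v.mean(),45);print(n,len(u),u.mean(),v.mean(),p,np.degrees(np.arctan2(p[1]-18.5,p[0]-556)))
    y,x=(160,240) if n=="side" else (185,225)
    cv2.imwrite(f"pics/{n}5.png",cv2.resize(d["img"][y:y+100,x:x+130,::-1],None,fx=6,fy=6,interpolation=cv2.INTER_CUBIC))
E
```

```text
t: 12.77
ee_pos: [556.6, 17.8, 119.5]
orientation: [1.685, 2.65, -0.002]
ft_force: [-2.5, -7.4, 7.4]
width: 43.9
grasp_force: 30.0
t: 13.18
ee_pos: [556.5, 17.8, 119.6]
orientation: [2.063, 2.368, -0.002]
ft_force: [-2.6, -8.0, 7.6]
width: 43.5
grasp_force: 30.0
t: 13.6
ee_pos: [556.3, 17.8, 119.6]
orientation: [2.394, 2.033, -0.002]
ft_force: [-3.6, -7.8, 8.4]
width: 43.6
grasp_force: 30.0
t: 14.02
ee_pos: [556.1, 17.8, 119.5]
orientation: [2.671, 1.652, -0.002]
ft_force: [-4.2, -6.9, 10.3]
width: 43.4
grasp_force: 30.0
t: 14.43
ee_pos: [556.0, 17.9, 119.5]
orientation: [2.888, 1.235, -0.002]
ft_force: [-4.0, -6.7, 10.4]
width: 43.8
grasp_force: 30.0
t: 14.85
ee_pos: [555.9, 18.0, 119.5]
orientation: [3.04, 0.789, -0.002]
ft_force: [-4.8, -5.8, 11.0]
width: 43.8
grasp_force: 30.0
t: 15.27
ee_pos: [555.8, 18.2, 119.5]
orientation: [3.124, 0.326, -0.002]
ft_force: [-5.7, -5.0, 10.9]
width: 43.6
grasp_force: 30.0
t: 15.68
ee_pos: [555.8, 18.3, 119.6]
orientation: [3.14, 0.094, -0.002]
ft_force: [-5.2, -4.7, 10.8]
width: 43.4
grasp_force: 30.0
t: 16.1
ee_pos: [555.8, 18.3, 119.5]
orientation: [3.14, 0.095, -0.002]
ft_force: [-6.6, -5.6, 10.2]
width: 43.6
grasp_force: 30.0
[ 1.18420545e-02  4.66230518e-01  1.85126380e+00 -9.00465469e-04
  8.25490967e-01  1.52266647e+00] [-0.54009992  0.98958022 -0.05123856]
side 32 294.28125 210.875 [547.31370932  86.0690454   45.        ] 97.32544067516116
scene 70 294.4142857142857 239.95714285714286 [559.61405084  69.83996278  45.        ] 85.97333490217456
```

View pics/side5.png

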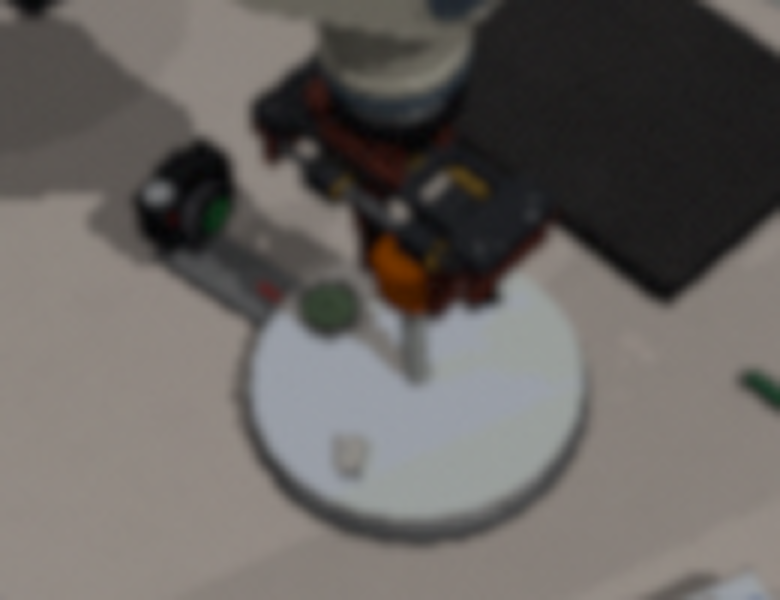

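View pics/scene5.png

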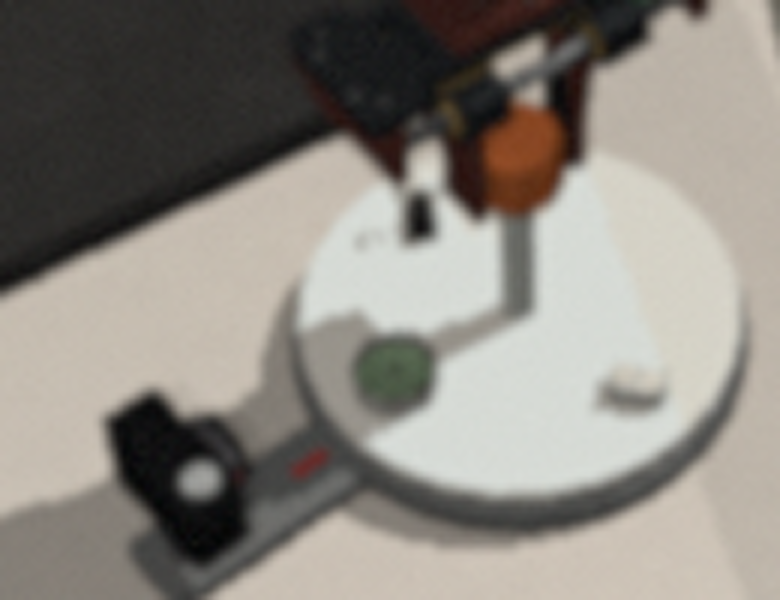

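Both crops show the tea light between the post and the red tick/camera: side crop at (328,305), scene crop at (396,368). All items are standing. I'll check the scene-crop estimate numerically, because the colour mask had other green in it.

Run:
```python
from h import *
s=dict(np.load("side0.npz"));c=dict(np.load("scene0.npz"))
def g(d,x,y,ox,oy,z): return ray(d,x/6+ox,y/6+oy,z)[:2]
for n,d,ox,oy,pts in(("side",s,240,160,((328,303,45),(268,290,12),(415,375,28))),("scene",c,225,185,((396,368,45),(310,461,12),(518,308,28)))):
    t,r,p=[g(d,x,y,ox,oy,z) for x,y,z in pts]; print(n,t,r,p)
    for a in(p,np.array([556,18.5])):
        e=(r-a)/np.linalg.norm(r-a);q=t-a;print("along",q@e,"off",e[0]*q[1]-e[1]*q[0])
```

```text
side [549.5288204  86.3178431] [544.86487023 141.69995699] [556.96116808  16.53748715]
along 70.1717058499874 off 0.685248625319482
along 68.1250338969623 off 0.3402411857573675
scene [546.15832833  88.67283776] [544.76243575 136.76057032] [555.97503258  17.65433929]
along 71.62595467908127 off 3.1172782563142354
along 70.78915276242267 off 3.1593529975027668
```

The tea light is within about 3 mm of the line, with 15 mm allowed. I'll hand it in.

```bash
python3 -c "
from workcell import ticket
print(ticket.close_job())"
```

```text
the job is handed in; nothing more can be done
None
```

I twisted the timer knob to its stop and let it spring back, then turned the tea light to within about 3 mm of the camera line and handed the job in with the orange knob still gripped; no verdict was returned.

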